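# Fit the round block into the block heater

## Robot

A 6-joint arm with a two-finger parallel gripper is mounted at the origin on the work surface. World frame = base frame: x ahead of the robot, y to its left, z up, the work surface at z = 0. Lengths are in m, angles in degrees, forces in N, time in s.
With the tool pointing down it reaches from about 0.375 to 0.75 m from the base axis. Payload 9 kg.
Tool frame: the origin (TCP) lies where the fingers leave the gripper's body, on its centre line; the fingertips stand 73 mm ahead of it and the grasp point (between the pads) lies 54 mm ahead of it (robot.tip_reach is the distance from the TCP to the fingertips, in m); z points along the fingers, y is the direction in which the jaws open and shut (so a half turn about z gives the same grasp; the last joint's range is limited). The gripper opens to 85 mm and grips with 20 to 120 N. Pads are 22 mm wide; open, the fingers measure 114 mm over their backs; the gripper's body (76 mm by 85 mm) begins 54 mm behind the grasp point. The pads swing forward as they close: fully open they stand 13 mm farther back than shut.
Start: joints at [64.36, 5.964, 5.575, 89.605, 0, 77.527], TCP at [0.137, 0.584, 0.304] pointing down, gripper open.
Joint ranges: [-171.21, 171.21], [-48.23, 106.86], [-62.78, 66.21], [-105.2, 120.99], [-86.42, 89.51], [-180, 180]. Speed limits (degrees/s): [127.2, 127.2, 147.25, 180, 180, 180].

## Interface

Orientations are given as [roll, pitch, yaw] about the fixed x, y, z axes, in that order (R = Rz(yaw) Ry(pitch) Rx(roll)).
In Python, from plant import robot gives the robot as it stands. Calls block until the motion is done:
- robot.move_pose(position, orientation): joint-space move of the TCP to a pose.
- robot.line_to(position, vel=0.15, rotation=None, guard=None): straight line of the TCP; rotation=None keeps the orientation; vel is the mean speed in m/s. With guard (N) it stops when the force on the tool has changed by that much, and returns True; else False.
- robot.goto_joints(angles): joint-space move.
- robot.set_gripper(opening): finger opening in m; the grip force is fixed at half the most; returns when the fingers have stopped.
- robot.pause(seconds).
- robot.ik(position, orientation): joint angles nearest the present ones, or None.
- robot.observe(): the state.
- robot.grab_frame(name): name is "scene" or "side" or "wrist"; returns the picture (480x640x3 uint8, blue, green, red); there is no depth.
- robot.get_calibration(name): a dict with "vertical_fov" (degrees; the focal length in pixels is half the picture's height over the tangent of half this angle, whatever the lens; pixels are square), "cx", "cy" (the principal point, pixels), "k1" (the pictures are not rectified: a ray, as slopes to the right and down, at radius r is drawn at 1 + k1 r^2 times it, then the intrinsics apply), "rvec" (rotation vector, rad) and "tvec" (3), from world to camera coordinates, as OpenCV has them. Camera axes: x right, y down, z forward; pixel columns grow to the right and rows downward; lengths in m; the calibration is good to about 2 mm. A picture is of the moment at which its call begins: read the wrist's pose just before it. get_calibration takes no time and is no camera call; for the wrist camera it gives the pose at the moment of the call.
A pose or a line that the arm cannot do raises robot.IKError and nothing moves.
- robot.job_done(): hands the job in, once; it reports no verdict.
The state is a dict: "time": time; "q": joint angles; "qvel": joint speeds; "joint_torque": joint torques, N m; "tool_pos": TCP position; "tcp_rot": TCP orientation; "ft_force": force on the tool from outside, world axes, zero at the start; "torque": the same for the moment, N m; "gripper_width": finger opening in m.
Only numpy, scipy, OpenCV 4.12 (cv2) and the standard library are available. Lean on these libraries where they do the work, as an engineer would, in place of code of your own. Each camera call takes 0.05 s, during which the arm holds its last target.

## Task

Draw the catch of the block heater all the way out to its stop, so that the well is clear, and leave it out. Then slide the round metal block across the deck, without lifting it off, into its close-fitting round well, working it about until its chamfered foot drops into the mouth, and press it down until it is fully home, flush with the deck. Leave the square block where it is, and do not disturb the things around the heater.

Things in the scene. Friction and masses are not known exactly. Their poses are not given: they have to be found in the camera images.
- heater: Block heater, a low off-white bench instrument fixed to the bench: housing 220 mm (its x) by 420 mm (its y) with a flat grey deck 85 mm above the bench, and a console foot that reaches 40 mm further toward its -x side, 50 mm high. Its origin is on the bench straight below the centre of the well; z is up. The housing reaches from x = -125 to +95 mm and y = -210 to +210 mm. Its -x side faces the robot, more or less.
- well (a point): Centre of the mouth of the round well, level with the deck. Bore 92 mm in diameter, straight, with a small 1.5 mm lead-in that is only seen. Inside is a lift plate that bears the block: at first 6 mm below the deck; it stays up under the block's weight alone, and a push of 4 to 6 N more on the block drives it down (slow, damped) to a hard stop 32 mm below the deck, where it stays.
- catch (a joint): Slide of the catch, m: 0 = tip 25 mm from the well's centre, reaching over the well so that no block can enter; 0.035 = drawn out fully to its stop, tip 60 mm from the well's centre. It moves along the heater's -x direction, away from the well. Lightly sprung (25 N/m), but its stiff guide (about 4 N) holds it wherever it is left.
- knob (a point): Centre of the top of the catch's upright black knob: 16 mm in diameter, top 36 mm above the deck, standing on the catch's steel tongue (24 mm wide, 5 mm high, on the deck). The knob is 66 mm from the well's centre at joint 0 and 101 mm at 0.035. Two steel guide strips 7 mm high stand on the deck beside the tongue, 13 to 21 mm to either side of its midline, 70 to 120 mm from the well's centre.
- round_block: Round aluminium block, 90 mm in diameter, 32 mm high, 0.3 to 0.55 kg, with a 2 mm chamfer round its foot and a ring of eight dark 11 mm circles (flat marks, not holes to reach into) on a flat top with a plain middle. It lies on the deck to one side of the well. Origin: centre of its underside; z up. Fully home, its origin is 32 mm below the mouth of the well and its top flush with the deck.
- square_block: Square aluminium block, 82 x 82 x 32 mm, with nine dark circles on top, lying on the deck on the other side of the well. It does not belong in the well and must stay where it is. Origin: centre of its underside.
- tip_box: Closed yellow box, 88 x 123 x 75 mm, on the bench; bystander. Origin: centre of its underside.
- bottle: Clear bottle with a white cap, 68 mm in diameter, 160 mm high, on the bench; bystander. Origin: centre of its underside.
- tube_rack: White rack of capped tubes, 70 x 160 x 67 mm, on the bench behind the heater; bystander. Origin: centre of its underside.
Not all that is in view belongs to the job. Leave any orange or turquoise look-alike of the round_block alone.

How it is judged (in metres and radians):
On the way, in this order (a step that is already met when the one before it is completed fails the run):
1. the catch is drawn out to its stop (value of joint catch above 0.031 m), for 0.1 s.
2. the round block's foot has dropped into the mouth of the well (z of round_block in the frame of well below -0.004 m and horizontal distance between round_block and well below 0.004 m), for 0.1 s.
At the end, for the whole second after the job is handed in: The round block is right way up and at rest in the well, fully home: its top flush with the deck within 2.5 mm, its centre within 4 mm of the well's, tilted less than 2 degrees; the catch is still drawn out (at least 29 of its 35 mm) (z of round_block in the frame of well below -0.0295 m and horizontal distance between round_block and well below 0.004 m and angle between round_block's own z axis and vertical below 0.035 rad and linear speed of round_block below 0.01 m/s and value of joint catch above 0.029 m); the robot touches nothing.
It fails at once if the round block is lifted off the deck (more than 15 mm) or tipped over (more than 29 degrees) (z of round_block in the frame of well above 0.015 m or angle between round_block's own z axis and vertical above 0.5 rad).
It fails at once if the round block falls off the deck (z of round_block in the frame of well below -0.045 m).
It fails at once if the square block is moved more than 15 mm (distance of square_block from where it was at the start of the episode above 0.015 m).
It fails at once if a bystander on the bench is moved more than 20 mm (distance of any of tip_box, bottle, tube_rack from where it was at the start of the episode above 0.02 m).
It also fails if it takes over 64 s, if anything falls off the work surface, if the arm or the gripper's body presses on something with over 40 N, if the wrist force passes 120 N, or if a joint passes its speed limit or range.

## Working session

There is one attempt and no reset: what is moved stays moved. The work goes in short steps, each a Python script; the robot and the scene stay as the last script left them, time stands still between calls to the robot, and variables do not carry over. Pictures are saved under pics/ and viewed, and the job is handed in when it is done.

```bash
ls; mkdir -p pics; python3 - <<'E'
from plant import robot
import cv2
for n in ["scene","side","wrist"]:
    c=robot.get_calibration(n); print(n,c)
    cv2.imwrite(f"pics/{n}0.png",robot.grab_frame(n))
print(robot.observe(),robot.tip_reach)
E
```

```text
pics
scene {'vertical_fov': 53.96483748187743, 'cx': 319.5810607184795, 'cy': 236.2476756849394, 'k1': -0.08408600280802246, 'rvec': array([ 1.93719414,  1.85478794, -0.55900369]), 'tvec': array([-0.03364958, -0.43893694,  1.60305833])}
side {'vertical_fov': 47.086137711048224, 'cx': 315.8543710852058, 'cy': 246.42747668301618, 'k1': -0.10458925132293585, 'rvec': array([ 0.32704505, -2.82174336,  1.13206014]), 'tvec': array([0.56052471, 0.15949675, 1.23899692])}
wrist {'vertical_fov': 67.4063249124524, 'cx': 318.01195924105974, 'cy': 236.56692252134988, 'k1': -0.05515831884810717, 'rvec': array([-2.27867715, -1.80652955, -0.25684908]), 'tvec': array([-0.59944128, -0.0383327 ,  0.3778153 ])}
{'time': 0.15, 'q': array([ 6.43618217e+01,  5.98955985e+00,  5.53884738e+00,  8.96054917e+01,
       -3.01215671e-03,  7.75262109e+01]), 'qvel': array([-0.07130147, -0.11282581,  0.24879789, -0.02845711,  0.00179043,
        0.08516844]), 'joint_torque': array([ 2.16710243e-03, -5.57356489e+01,  5.04007709e+01,  1.24698324e-02,
       -3.81635473e-04,  2.88070773e-06]), 'tool_pos': array([0.1365751 , 0.58406338, 0.3033281 ]), 'tcp_rot': array([-1.79944472e+02, -9.19864396e-03,  1.66835608e+02]), 'ft_force': array([-0.61690261,  0.55763933, -0.03455016]), 'torque': array([ 0.00983084, -0.03034237,  0.01512263]), 'gripper_width': 0.08528277702626626} 0.0726
```

View pics/scene0.png

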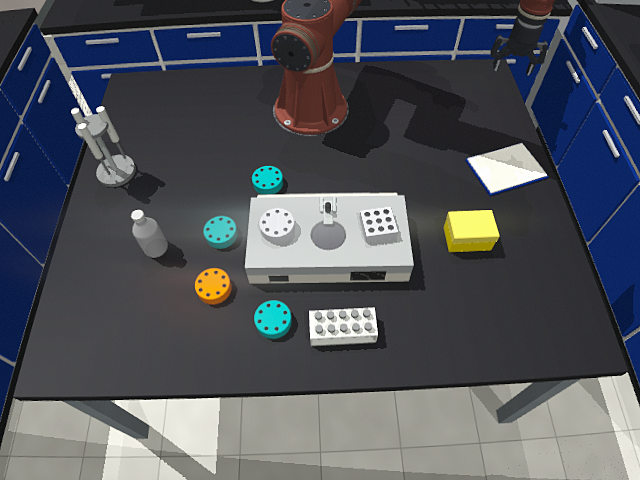

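View pics/side0.png

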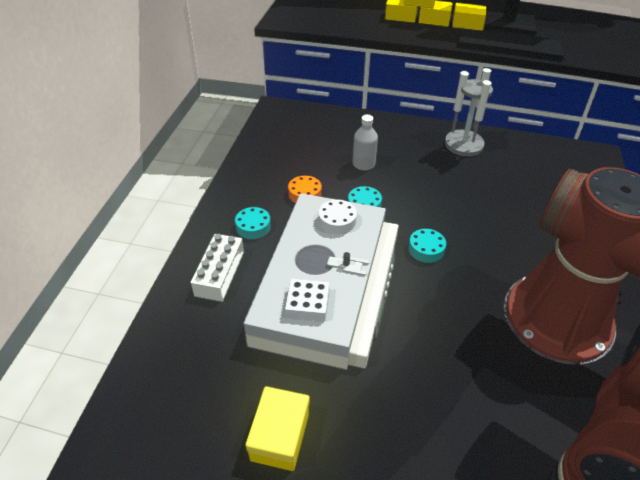

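View pics/wrist0.png

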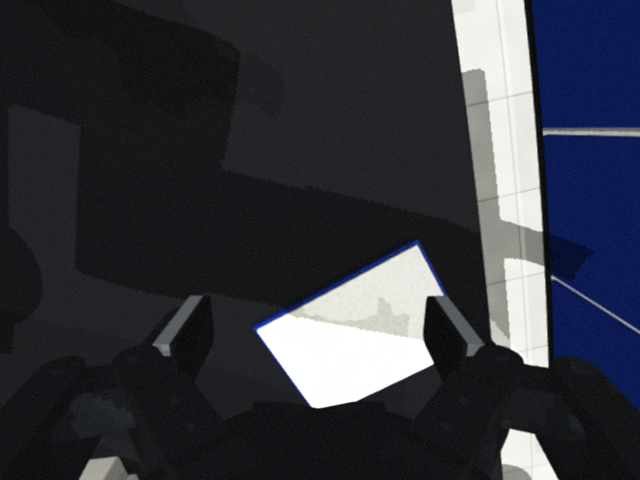

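The round block has to be the silver disc with 8 dark circles on the deck, at scene (277,225). The candidates I'm rejecting are turquoise (267,179), (220,232) and (273,319), orange (213,286), and the square block with 9 circles (379,224).

```bash
cat > h.py <<'E'
import numpy as np, cv2
from plant import robot
def K(c):
    f=240/np.tan(np.radians(c["vertical_fov"]/2)); return np.array([[f,0,c["cx"]],[0,f,c["cy"]],[0,0,1.]]),np.array([c["k1"],0,0,0.])
def to_plane(c,px,z):
    k,d=K(c); u=cv2.undistortPoints(np.array(px,float).reshape(-1,1,2),k,d,criteria=(3,50,1e-9)) if False else cv2.undistortPoints(np.array(px,float).reshape(-1,1,2),k,d)
    u=u.reshape(-1,2); R=cv2.Rodrigues(np.array(c["rvec"]))[0]; t=np.array(c["tvec"]).ravel()
    C=-R.T@t; D=np.c_[u,np.ones(len(u))]@R
    return C+D*((z-C[2])/D[:,2])[:,None]
def proj(c,P):
    k,d=K(c); return cv2.projectPoints(np.array(P,float).reshape(-1,1,3),np.array(c["rvec"]),np.array(c["tvec"]),k,d)[0].reshape(-1,2)
E
python3 - <<'E'
from h import *
im=cv2.imread("pics/scene0.png")
cv2.imwrite("pics/crop1.png",cv2.resize(im[170:300,230:430],None,fx=4,fy=4,interpolation=cv2.INTER_CUBIC))
im=cv2.imread("pics/side0.png")
cv2.imwrite("pics/crop2.png",cv2.resize(im[180:375,235:415],None,fx=3,fy=3,interpolation=cv2.INTER_CUBIC))
E
```

```text
(no output)
```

View pics/crop1.png

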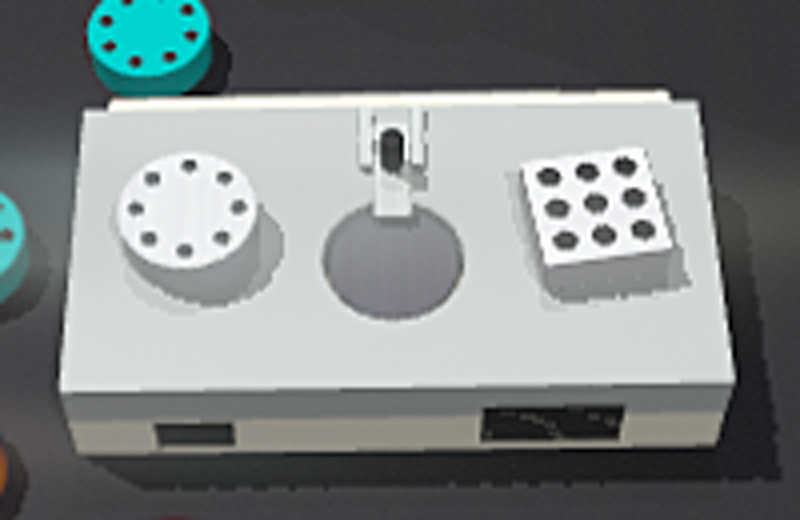

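View pics/crop2.png

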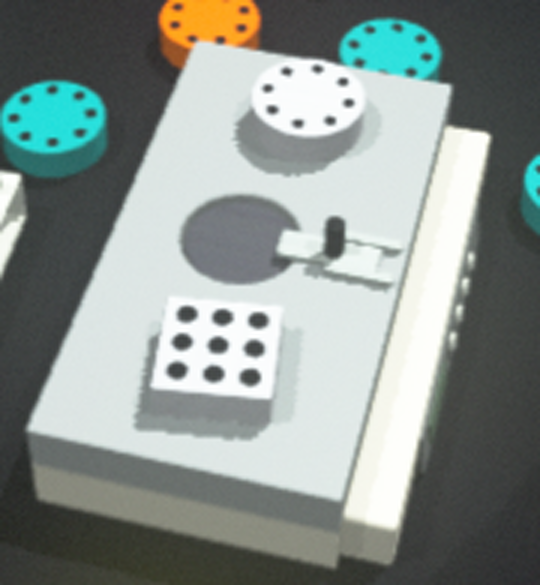

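```bash
python3 - <<'E'
from h import *
from scipy.optimize import least_squares
cs,cd=robot.get_calibration("scene"),robot.get_calibration("side")
f=lambda L,s,o:np.array(L,float)/s+np.array(o)
S=f([(84,110),(698,102),(733,384),(62,391)],4,(230,170))
D=f([(450,87),(342,498),(30,432),(197,43)],3,(235,180))
# order: near-robot -y, near-robot +y, far +y, far -y ; heater coordinates
H=np.array([(-.125,-.21),(-.125,.21),(.095,.21),(.095,-.21)])
for n,c,P in(("scene",cs,S),("side",cd,D)): print(n,to_plane(c,P,.085).round(4).tolist())
def W(p,L,z):
    c,s=np.cos(p[2]),np.sin(p[2]);L=np.array(L); return np.c_[p[0]+c*L[:,0]-s*L[:,1],p[1]+s*L[:,0]+c*L[:,1],np.full(len(L),z)]
def r(p,views): return np.concatenate([(proj(c,W(p,H,.085))-P).ravel() for c,P in views])
for v in([(cs,S)],[(cd,D)],[(cs,S),(cd,D)]):
    o=least_squares(r,[.6,0,0],args=(v,));print(o.x[:2].round(4),np.degrees(o.x[2]),np.abs(o.fun).max())
p=o.x
print("block",to_plane(cs,f([(187,210)],4,(230,170)),.117).round(4), to_plane(cd,f([(308,98)],3,(235,180)),.117).round(4))
print("square",to_plane(cs,f([(597,207)],4,(230,170)),.117).round(4), to_plane(cd,f([(217,343)],3,(235,180)),.117).round(4))
print("well",to_plane(cs,f([(394,261)],4,(230,170)),.085).round(4), to_plane(cd,f([(242,239)],3,(235,180)),.085).round(4))
print("knob",to_plane(cs,f([(392,137)],4,(230,170)),.121).round(4), to_plane(cd,f([(335,224)],3,(235,180)),.121).round(4))
print("knob pred",W(p,[(-.066,0)],.121))
E
```

```text
scene [[0.443, -0.1712, 0.085], [0.4567, 0.2493, 0.085], [0.6773, 0.2407, 0.085], [0.6627, -0.1763, 0.085]]
side [[0.44, -0.1711, 0.085], [0.4516, 0.2431, 0.085], [0.6683, 0.2397, 0.085], [0.6568, -0.1764, 0.085]]
[0.5749 0.0352] -1.89771970372387 0.6295038102422268
[0.5695 0.0323] -1.4860737876249976 1.130905149150749
[0.5712 0.0338] -1.6015864748800894 1.9309327366910338
block [[ 0.5519 -0.0965  0.117 ]] [[ 0.5455 -0.0968  0.117 ]]
square [[0.5622 0.1652 0.117 ]] [[0.5565 0.1599 0.117 ]]
well [[0.5763 0.0348 0.085 ]] [[0.5685 0.0335 0.085 ]]
knob [[0.5033 0.0371 0.121 ]] [[0.4983 0.0354 0.121 ]]
knob pred [[0.50523667 0.0356418  0.121     ]]
```

```bash
python3 - <<'E'
from h import *
from scipy.spatial.transform import Rotation as Ro
c=robot.get_calibration("wrist");s=robot.observe()
R=cv2.Rodrigues(c["rvec"])[0];C=-R.T@c["tvec"];T=Ro.from_euler("xyz",s["tcp_rot"],degrees=True)
print("cam in tool",T.inv().apply(C-s["tool_pos"]), T.inv().apply(R.T[:,2]))
for yaw in(178,-2):
    print(yaw,robot.ik([.50,.035,.36],[180,0,yaw]),robot.ik([.55,-.09,.15],[180,0,yaw+90]),robot.ik([.55,-.09,.15],[180,0,yaw-90]))
E
```

```text
cam in tool [ 6.85578515e-02 -8.69026598e-05 -6.97363393e-02] [-2.79895618e-01  1.95320830e-04  9.60030419e-01]
178 [-10.9808939  -10.05635776  -4.22681986  95.8295379    0.
  -8.9808939 ] [ -22.74017546    0.26855708  -16.3667109    73.36473202    0.
 -110.74017546] [-22.74017546   0.26855708 -16.3667109   73.36473202   0.
  69.25982454]
-2 [-10.9808939  -10.05635776  -4.22681986  95.8295379    0.
 171.0191061 ] [-22.74017546   0.26855708 -16.3667109   73.36473202   0.
  69.25982454] [ -22.74017546    0.26855708  -16.3667109    73.36473202    0.
 -110.74017546]
```

```bash
python3 - <<'E'
from h import *
robot.move_pose([.50,.03,.36],[180,0,178.2])
robot.pause(.2)
c=robot.get_calibration("wrist"); im=robot.grab_frame("wrist"); cv2.imwrite("pics/w1.png",im)
import pickle; pickle.dump(c,open("w1.pkl","wb"))
s=robot.observe();print(s["time"],s["tool_pos"],s["tcp_rot"],s["ft_force"])
H=np.array([(-.125,-.21),(-.125,.21),(.095,.21),(.095,-.21)])
E
```

```text
2.7667 [0.4999984  0.03037374 0.35995234] [ 1.79997715e+02 -5.14962950e-03  1.78238338e+02] [0.10407451 0.16609689 0.14966586]
```

View pics/w1.png

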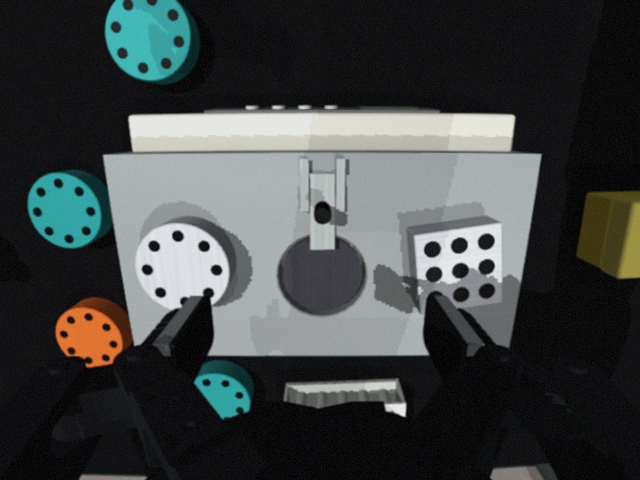

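```bash
python3 - <<'E'
from h import *
im=cv2.imread("pics/w1.png")
cv2.imwrite("pics/w1a.png",cv2.resize(im[140:330,120:380],None,fx=3,fy=3,interpolation=cv2.INTER_CUBIC))
E
```

```text
(no output)
```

View pics/w1a.png

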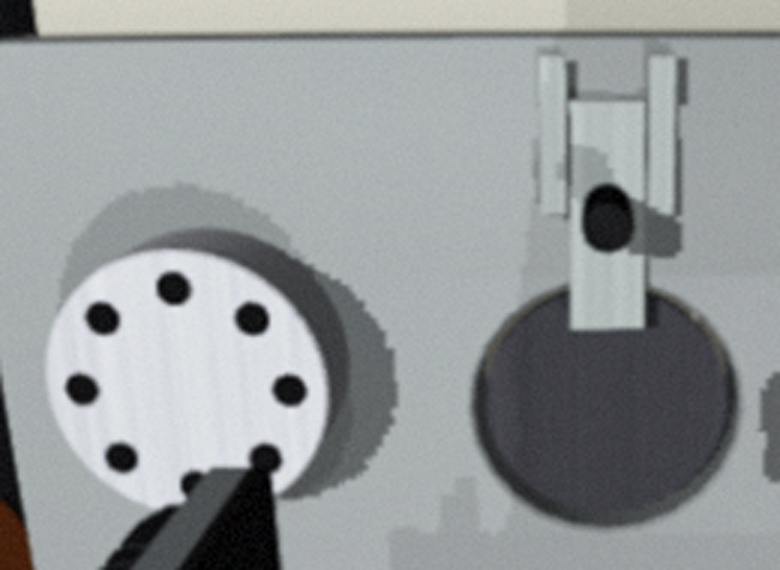

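```bash
python3 - <<'E'
from h import *
import pickle
from scipy.optimize import least_squares
c=pickle.load(open("w1.pkl","rb"))
g=lambda L:np.array(L,float)/3+(120,140)
def circ(P): 
    o=least_squares(lambda p:np.hypot(P[:,0]-p[0],P[:,1]-p[1])-p[2],[P[:,0].mean(),P[:,1].mean(),.045]);return o.x.round(4),np.abs(o.fun).max().round(4)
print("well",circ(to_plane(c,g([(473,400),(738,400),(605,526),(500,325),(715,322),(530,497),(690,490)]),.085)))
m=to_plane(c,g([(82,389),(291,389),(103,318),(265,458),(252,318),(122,457)]),.117)
print("block",m.mean(0),circ(m),circ(to_plane(c,g([(46,360),(328,400),(180,249),(85,280),(285,300),(75,455),(125,495)]),.117)))
print("knob",to_plane(c,g([(608,227)]),.121), "tongue tip",to_plane(c,g([(570,329),(645,329)]),.090))
print("strips outer",to_plane(c,g([(539,55),(678,55),(539,212),(678,212)]),.092))
print("square",to_plane(c,[(459,260.)],.117))
print("deck",to_plane(c,[(104,154),(541,154)],.085))
E
```

```text
well (array([0.5722, 0.0319, 0.0457]), np.float64(0.0018))
block [ 0.55092812 -0.09951843  0.117     ] (array([ 0.5509, -0.0995,  0.033 ]), np.float64(0.0003)) (array([ 0.5506, -0.0994,  0.0447]), np.float64(0.0005))
knob [[0.50235663 0.03395808 0.121     ]] tongue tip [[0.54370133 0.02061775 0.09      ]
 [0.54447667 0.04545984 0.09      ]]
strips outer [[0.45420277 0.01444985 0.092     ]
 [0.45551692 0.05714303 0.092     ]
 [0.50342928 0.01225533 0.092     ]
 [0.50480578 0.05662469 0.092     ]]
square [[0.54933099 0.15977079 0.117     ]]
deck [[ 0.44327066 -0.17304618  0.085     ]
 [ 0.45612737  0.24508811  0.085     ]]
```

```bash
cat >> h.py <<'E'
a=np.radians(-1.75); HX=np.array([np.cos(a),np.sin(a),0]); HY=np.array([-np.sin(a),np.cos(a),0])
def st(t=""):
    s=robot.observe(); print(t,round(s["time"],2),s["tool_pos"].round(4),s["ft_force"].round(2),round(s["gripper_width"],4)); return s
E
python3 - <<'E'
from h import *
R=[180,0,178.25]
robot.set_gripper(0); st("shut")
k=np.array([.5024,.034,0]); p=k+.027*HX
robot.move_pose([p[0],p[1],.21],R)
print(robot.line_to([p[0],p[1],.171],vel=.1,guard=6)); st("down")
e=p-.046*HX
print(robot.line_to([e[0],e[1],.171],vel=.04,guard=14)); s=st("pulled")
robot.pause(.2); st()
q=s["tool_pos"]+.02*HX
robot.line_to(q,vel=.15); robot.line_to([q[0],q[1],.26],vel=.3)
robot.move_pose([.50,.0,.36],R); robot.pause(.1)
import pickle
c=robot.get_calibration("wrist"); cv2.imwrite("pics/w2.png",robot.grab_frame("wrist")); pickle.dump(c,open("w2.pkl","wb")); st()
E
```

```text
shut 3.53 [0.5  0.03 0.36] [0.86 0.01 0.65] 0.0003
False
down 4.73 [0.5296 0.0331 0.1717] [-0.04 -0.99  0.67] -0.0
True
pulled 5.67 [0.4897 0.0343 0.1715] [4.08 0.13 1.73] -0.0
 5.88 [0.4897 0.0343 0.1713] [3.84 0.16 2.25] 0.0002
 7.25 [4.994e-01 4.000e-04 3.579e-01] [-0.7  -0.83  0.19] 0.0002
```

View pics/w2.png

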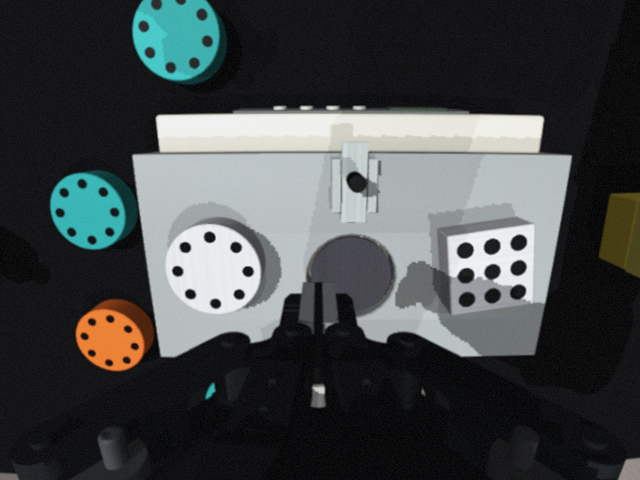

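```bash
python3 - <<'E'
from h import *
import pickle
c=pickle.load(open("w2.pkl","rb"));im=cv2.imread("pics/w2.png")
cv2.imwrite("pics/w2a.png",cv2.resize(im[130:330,150:410],None,fx=3,fy=3,interpolation=cv2.INTER_CUBIC))
for d in(25,40,50,55,58,60): print(d,proj(c,np.array([.572,.032,.09])-d/1000*HX).round(1))
E
```

```text
25 [[352.6 253.6]]
40 [[353.  239.1]]
50 [[353.2 229.3]]
55 [[353.4 224.3]]
58 [[353.5 221.3]]
60 [[353.5 219.2]]
```

View pics/w2a.png

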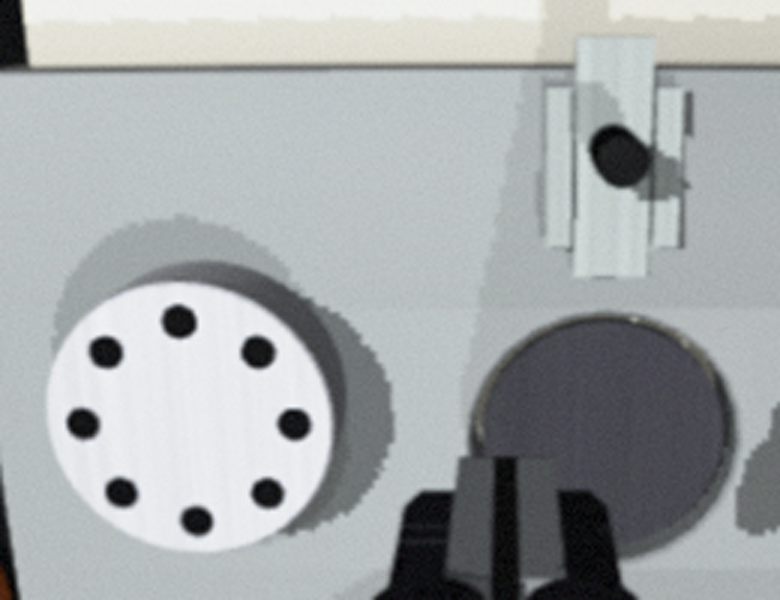

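```bash
python3 - <<'E'
from h import *
import pickle
c=pickle.load(open("w2.pkl","rb"))
g=lambda L:np.array(L,float)/3+(150,130)
print("tip",to_plane(c,g([(575,276),(646,276)]),.09), "rear",to_plane(c,g([(577,38),(655,38)]),.09))
c1=pickle.load(open("w1.pkl","rb"));print("rear0",to_plane(c1,np.array([(570,100),(645,100.)])/3+(120,140),.09))
m=to_plane(c,g([(83,424),(295,425),(106,352),(267,493),(258,352),(121,492),(180,322),(196,521)]),.117)
print("block",m.mean(0))
from scipy.optimize import least_squares
P=to_plane(c,g([(470,430),(737,430),(605,313),(505,355),(708,350),(695,520)]),.085);o=least_squares(lambda p:np.hypot(P[:,0]-p[0],P[:,1]-p[1])-p[2],[.57,.03,.045]);print(o.x,o.fun)
print("strips",to_plane(c,g([(544,88),(684,90),(544,248),(684,248)]),.092))
E
```

```text
tip [[0.51441344 0.02237029 0.09      ]
 [0.51511629 0.04526721 0.09      ]] rear [[0.4399131  0.02400429 0.09      ]
 [0.44057765 0.04775855 0.09      ]]
rear0 [[0.46846669 0.0234137  0.09      ]
 [0.46918951 0.04683049 0.09      ]]
block [ 0.55116407 -0.09964592  0.117     ]
[0.57306234 0.03196616 0.04543746] [ 5.27594534e-04  3.19975995e-05 -8.94846517e-04 -1.55245097e-04
  9.46405774e-04 -4.55906294e-04]
strips [[0.4544599  0.01357466 0.092     ]
 [0.45628875 0.05645342 0.092     ]
 [0.50445673 0.01251416 0.092     ]
 [0.50580982 0.05708598 0.092     ]]
```

```bash
python3 - <<'E'
from h import *
import pickle
R=[180,0,178.25]
b=np.array([.4897,.0343,.171]); p=b+.012*HX
robot.move_pose([p[0],p[1],.21],R)
print(robot.line_to(p,vel=.12,guard=6)); st("down")
print(robot.line_to(b-.003*HX,vel=.03,guard=25)); st("1")
for i in range(2,7):
    h=robot.line_to(b-.003*i*HX,vel=.02,guard=20); s=st(i)
    if h or abs(s["ft_force"][0])>12: break
q=s["tool_pos"]+.015*HX
robot.line_to(q,vel=.15); robot.line_to([q[0],q[1],.26],vel=.3)
robot.set_gripper(.06)
robot.move_pose([.50,-.03,.36],R); robot.pause(.1)
c=robot.get_calibration("wrist"); im=robot.grab_frame("wrist");cv2.imwrite("pics/w3.png",im); pickle.dump(c,open("w3.pkl","wb")); st()
cv2.imwrite("pics/w3a.png",cv2.resize(im[130:330,180:440],None,fx=3,fy=3,interpolation=cv2.INTER_CUBIC))
E
```

```text
False
down 8.39 [0.5021 0.0336 0.172 ] [-0.08 -0.65  1.01] 0.0001
False
1 9.04 [0.4892 0.0342 0.1718] [18.45  0.74 -9.09] 0.0002
2 9.25 [0.4891 0.0341 0.1721] [ 5.27 -0.    1.03] 0.0001
 11.23 [ 0.4997 -0.0295  0.3588] [ 0.3  -0.95  0.36] 0.06
```

View pics/w3a.png

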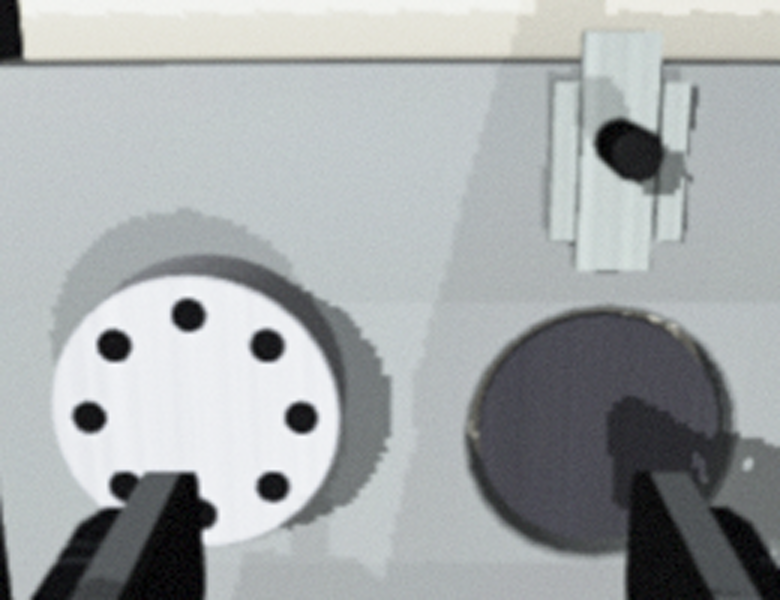

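```bash
python3 - <<'E'
from h import *
import pickle
from scipy.optimize import least_squares
c=pickle.load(open("w3.pkl","rb"))
g=lambda L:np.array(L,float)/3+(180,130)
print("tip",to_plane(c,g([(577,270),(648,270)]),.09),"strips",to_plane(c,g([(549,240),(686,240)]),.092),"knob",to_plane(c,g([(637,152)]),.121))
P=to_plane(c,g([(465,430),(735,430),(605,305),(600,554),(505,345),(705,345),(510,520)]),.085);o=least_squares(lambda p:np.hypot(P[:,0]-p[0],P[:,1]-p[1])-p[2],[.57,.03,.045]);print(o.x,o.fun.round(4))
m=to_plane(c,g([(89,417),(302,417),(115,345),(272,487),(267,345),(125,487),(188,315),(204,514)]),.117)
print("block",m.mean(0))
E
```

```text
tip [[0.51450061 0.02214929 0.09      ]
 [0.51519065 0.04517956 0.09      ]] strips [[0.50390996 0.01281394 0.092     ]
 [0.50519614 0.05666858 0.092     ]] knob [[0.47277541 0.03436539 0.121     ]]
[0.57336829 0.03188825 0.04598355] [ 0.0008  0.0002 -0.0005  0.0005  0.0003 -0.     -0.0011]
block [ 0.55113183 -0.09951423  0.117     ]
```

```bash
python3 - <<'E'
from h import *
import pickle
B=np.array([.5511,-.0996,0]);W=np.array([.5735,.032,0]); d=(W-B)/np.linalg.norm(W-B); psi=np.degrees(np.arctan2(d[1],d[0])); R=[180,0,psi]
print(psi,np.linalg.norm(W-B),to_plane(robot.get_calibration("scene"),[(155,254)],0))
Z=np.array([0,0,1.])
p=B-.060*d
robot.move_pose(p+.24*Z,R)
print(robot.line_to(p+.159*Z,vel=.12,guard=5)); s=st("down")
print(robot.line_to(B-.044*d+.159*Z,vel=.04,guard=12)); st("touch")
print(robot.line_to(W-(.044+.035)*d+.159*Z,vel=.05,guard=15)); st("pushed")
robot.pause(.1)
c=robot.get_calibration("wrist"); im=robot.grab_frame("wrist");cv2.imwrite("pics/w4.png",im); pickle.dump(c,open("w4.pkl","wb")); cv2.imwrite("pics/s4.png",cv2.resize(robot.grab_frame("side")[180:375,235:415],None,fx=3,fy=3)); st()
E
```

```text
80.34010692155768 0.13349277133987444 [[ 0.5602719  -0.44582112  0.        ]]
False
down 13.41 [ 0.5414 -0.1589  0.1598] [ 0.62  0.04 -0.61] 0.0599
False
touch 13.96 [ 0.5438 -0.1427  0.1591] [ 0.18 -1.27 -0.05] 0.0602
False
pushed 16.07 [ 0.5603 -0.046   0.159 ] [-0.16 -2.27 -0.08] 0.0599
 16.27 [ 0.5603 -0.046   0.159 ] [ 0.57 -3.67  0.86] 0.0599
```

View pics/w4.png

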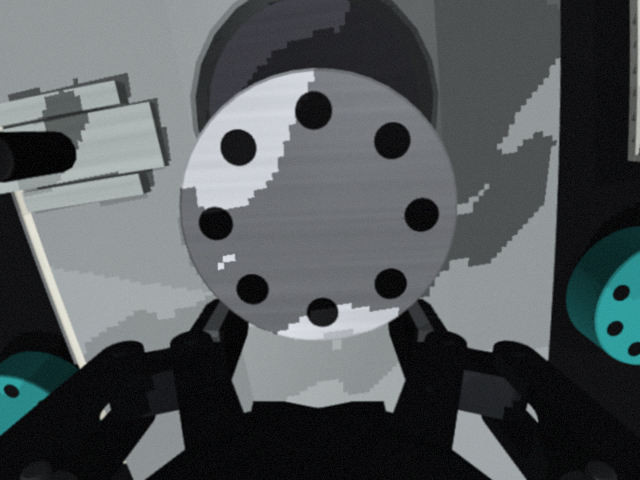

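View pics/s4.png

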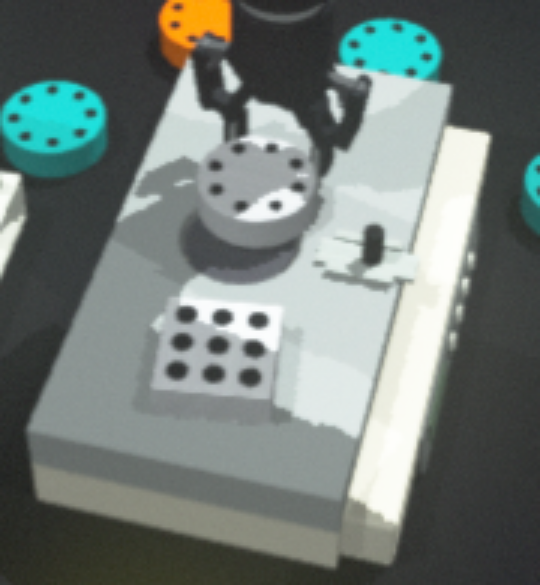

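```bash
python3 - <<'E'
from h import *
import pickle
c=pickle.load(open("w4.pkl","rb")); s=robot.observe()
im=cv2.imread("pics/w4.png");cv2.imwrite("pics/w4a.png",cv2.resize(im[0:200,170:460],None,fx=2.7,fy=2.7,interpolation=cv2.INTER_CUBIC))
m=to_plane(c,[(313,110),(322,312),(238,147),(390,283),(392,140),(252,289),(216,223),(421,214)],.117);b=m.mean(0)
d=np.array([np.cos(np.radians(80.34)),np.sin(np.radians(80.34)),0]);n=np.array([d[1],-d[0],0])
print(b,np.hypot(*(m-b)[:,:2].T).round(4),"fwd/lat from TCP",(b-s["tool_pos"])@d,(b-s["tool_pos"])@n)
print(proj(c,[[.5735,.032,.085]]), proj(c,[[.5735+.046*np.cos(t),.032+.046*np.sin(t),.085] for t in np.radians(np.arange(0,360,30))]).round(0).tolist())
E
```

```text
[ 0.57007102 -0.00288834  0.117     ] [0.033  0.0331 0.033  0.033  0.0331 0.0331 0.0328 0.0329] fwd/lat from TCP 0.044129300552606804 0.002422028397638695
[[311.34664243 109.59752963]] [[432.0, 89.0], [409.0, 26.0], [356.0, -17.0], [289.0, -23.0], [229.0, 8.0], [195.0, 66.0], [194.0, 131.0], [224.0, 187.0], [273.0, 220.0], [331.0, 225.0], [384.0, 201.0], [421.0, 153.0]]
```

View pics/w4a.png

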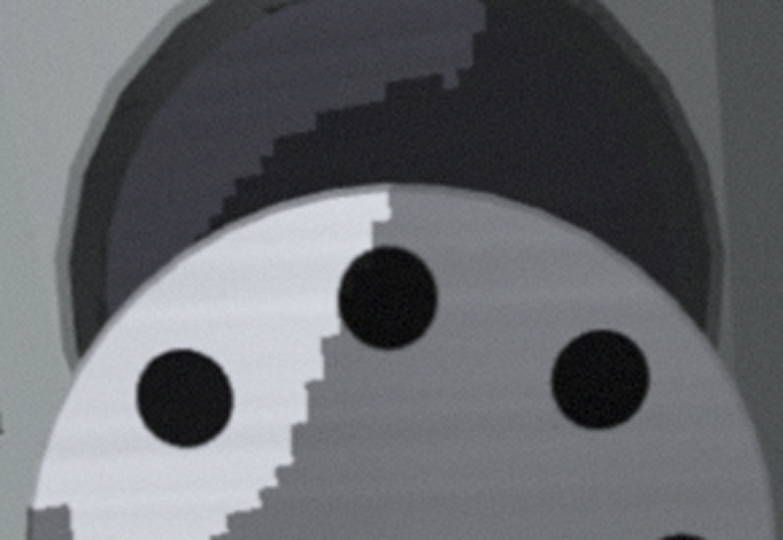

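```bash
python3 - <<'E'
from h import *
import pickle
from scipy.optimize import least_squares
c=pickle.load(open("w4.pkl","rb"))
g=lambda L:np.array(L,float)/2.7+(170,0)
b=np.array([.57007,-.00289])
d=np.array([np.cos(np.radians(80.34)),np.sin(np.radians(80.34))]);n=np.array([d[1],-d[0]])
for nm,L in(("inner",[(72,262),(77,195),(115,105),(195,12),(612,12),(680,110),(706,195),(710,262),(708,330)]),("outer",[(57,262),(65,185),(105,95),(180,5),(632,8),(692,105),(718,195),(723,262)])):
    P=to_plane(c,g(L),.085)
    o=least_squares(lambda p:np.hypot(P[:,0]-p[0],P[:,1]-p[1])-p[2],[.57,.03,.045]);v=o.x[:2]-b;print(nm,o.x.round(4),(o.fun*1e3).round(1),"fwd",v@d,"lat",v@n)
E
```

```text
inner [0.5754 0.0326 0.0451] [ 0.3  0.5 -0.3 -0.9  0.8  0.3 -0.1 -0.6 -0. ] fwd 0.03589731330644265 lat -0.0007299267648384015
outer [0.5753 0.0326 0.047 ] [ 0.5  0.5 -0.4 -0.9  1.1  0.2 -0.3 -0.5] fwd 0.035908019653526795 lat -0.0007942348223173431
```

```bash
python3 - <<'E'
from h import *
import pickle
t=np.radians(80.34);d=np.array([np.cos(t),np.sin(t),0]);n=np.array([d[1],-d[0],0])
p0=robot.observe()["tool_pos"].copy();p0[2]=.159
print(robot.line_to(p0+.030*d-.00075*n,vel=.05,guard=12)); st("30")
for f in(.033,.036,.039):
    h=robot.line_to(p0+f*d-.00075*n,vel=.015,guard=8); s=st(f)
    if h: break
robot.pause(.1)
c=robot.get_calibration("wrist"); im=robot.grab_frame("wrist");cv2.imwrite("pics/w5.png",im); pickle.dump(c,open("w5.pkl","wb")); cv2.imwrite("pics/s5.png",cv2.resize(robot.grab_frame("side")[180:375,235:415],None,fx=3,fy=3)); st()
E
```

```text
False
30 17.02 [ 0.5645 -0.0159  0.1588] [-0.86 -1.05 -0.23] 0.0597
0.033 17.38 [ 0.565  -0.0133  0.1589] [-0.7  -0.58 -0.18] 0.0599
0.036 17.73 [ 0.5655 -0.0105  0.1589] [-0.76 -2.74 -1.03] 0.06
0.039 17.93 [ 0.5654 -0.01    0.1587] [-0.65 -3.49  1.84] 0.0602
 18.13 [ 0.5653 -0.0101  0.1586] [-0.65 -3.7   3.61] 0.0599
```

View pics/w5.png

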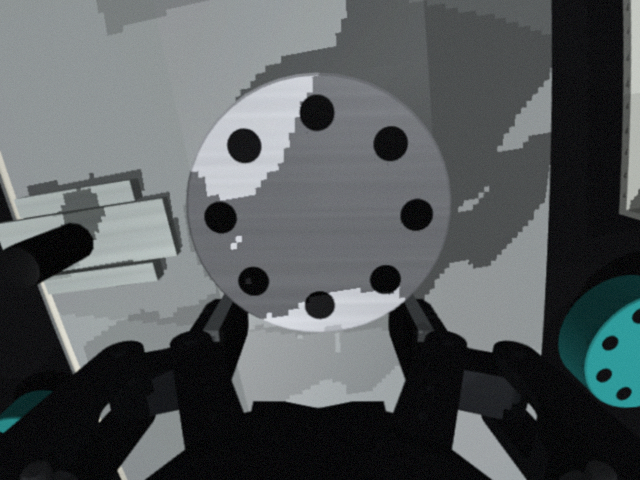

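View pics/s5.png

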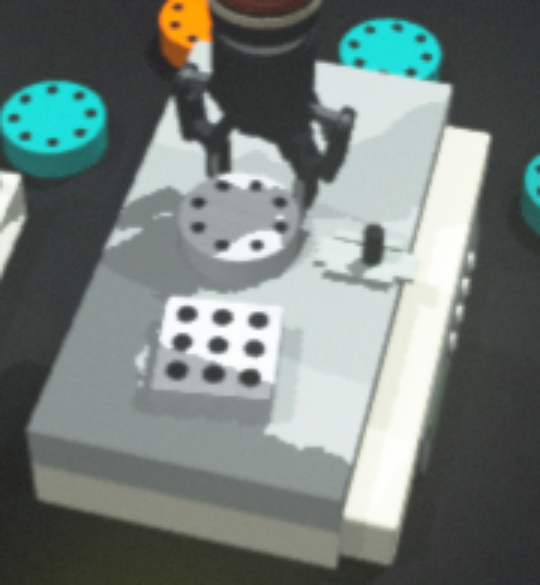

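The block's apparent width fell from 276 to 263 px (about 6 mm lower), so it has dropped into the mouth. Next I'll back off, shut the fingers and press its middle.

```bash
python3 - <<'E'
from h import *
import pickle
t=np.radians(80.34);d=np.array([np.cos(t),np.sin(t),0]);R=[180,0,80.34];Z=np.array([0,0,1.])
p=robot.observe()["tool_pos"]
robot.line_to(p-.015*d,vel=.1); robot.line_to(p-.015*d+.07*Z,vel=.3)
robot.set_gripper(0)
C=np.array([.5737,.0331,0])
robot.move_pose(C+.205*Z,R)
print(robot.line_to(C+.178*Z,vel=.06,guard=10)); st("above")
for z in(.172,.167,.162,.159,.1574):
    h=robot.line_to(C+z*Z,vel=.02,guard=25); s=st(z)
    if h: break
robot.pause(.3); st()
cv2.imwrite("pics/s6.png",cv2.resize(robot.grab_frame("side")[180:375,235:415],None,fx=3,fy=3))
E
```

```text
False
above 20.38 [0.5733 0.033  0.1776] [ 0.22 -0.65  0.5 ] 0.0
0.172 20.82 [0.5737 0.0331 0.172 ] [-0.49 -0.1   1.65] 0.0001
0.167 21.23 [0.5737 0.0331 0.167 ] [0.31 0.44 2.05] -0.0001
0.162 21.62 [0.5737 0.0331 0.162 ] [-0.67 -0.5   1.41] -0.0001
0.159 21.93 [0.5737 0.0331 0.159 ] [-0.95  0.27  1.94] -0.0001
0.1574 22.18 [0.5738 0.0331 0.1576] [-1.73  0.26  4.53] -0.0004
 22.48 [0.5738 0.0331 0.1576] [-1.43  0.44  3.69] -0.0002
```

View pics/s6.png

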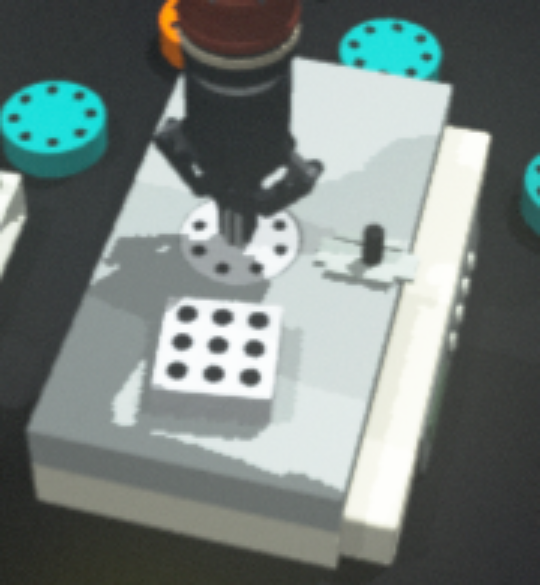

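```bash
python3 - <<'E'
from h import *
import pickle
C=np.array([.5737,.0331,0]);Z=np.array([0,0,1.])
for z in(.1564,.1554,.1544,.1534,.1524,.151):
    h=robot.line_to(C+z*Z,vel=.01,guard=25); s=st(z)
    if h or s["ft_force"][2]>18: break
robot.pause(.3); st("hold")
robot.line_to(C+.20*Z,vel=.1)
robot.move_pose([.50,.03,.36],[180,0,178.2]); robot.pause(.1)
c=robot.get_calibration("wrist"); im=robot.grab_frame("wrist");pickle.dump(c,open("w7.pkl","wb"))
cv2.imwrite("pics/w7.png",im);cv2.imwrite("pics/w7a.png",cv2.resize(im[130:330,220:480],None,fx=3,fy=3,interpolation=cv2.INTER_CUBIC))
cv2.imwrite("pics/s7.png",cv2.resize(robot.grab_frame("side")[180:375,235:415],None,fx=3,fy=3)); st()
cv2.imwrite("pics/sc7.png",cv2.resize(robot.grab_frame("scene")[170:300,230:430],None,fx=4,fy=4,interpolation=cv2.INTER_CUBIC))
E
```

```text
0.1564 22.77 [0.5738 0.0331 0.1575] [-4.34  1.2  11.9 ] -0.0003
0.1554 23.02 [0.5739 0.0331 0.1575] [-7.91  0.55 19.45] -0.0001
hold 23.32 [0.5739 0.0331 0.1575] [-8.03  0.25 18.9 ] -0.0
 25.66 [0.5    0.03   0.3596] [-1.24 -0.01 -0.02] 0.0004
```

View pics/w7a.png

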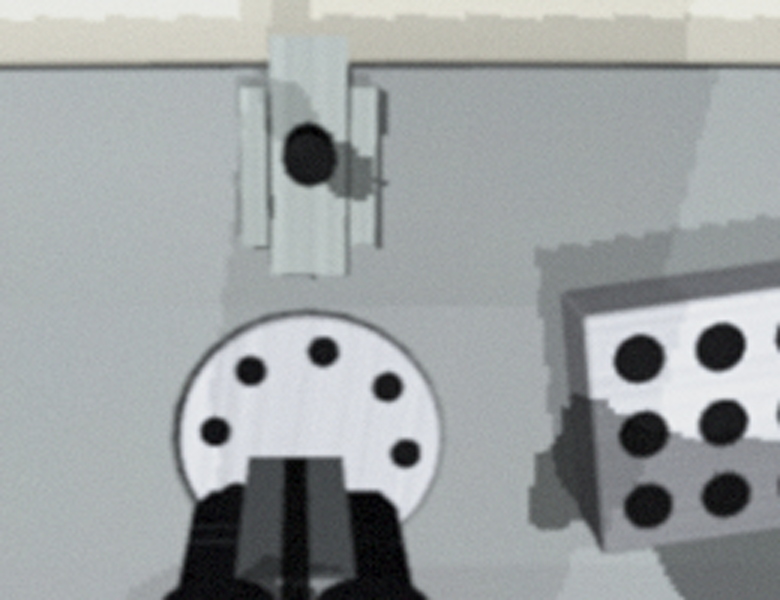

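View pics/s7.png

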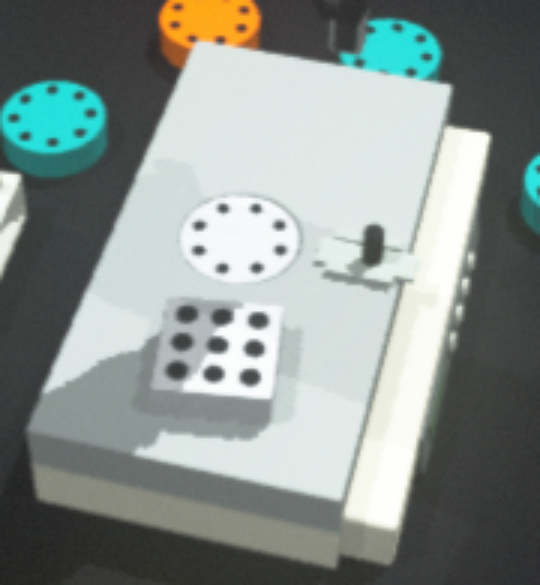

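View pics/sc7.png

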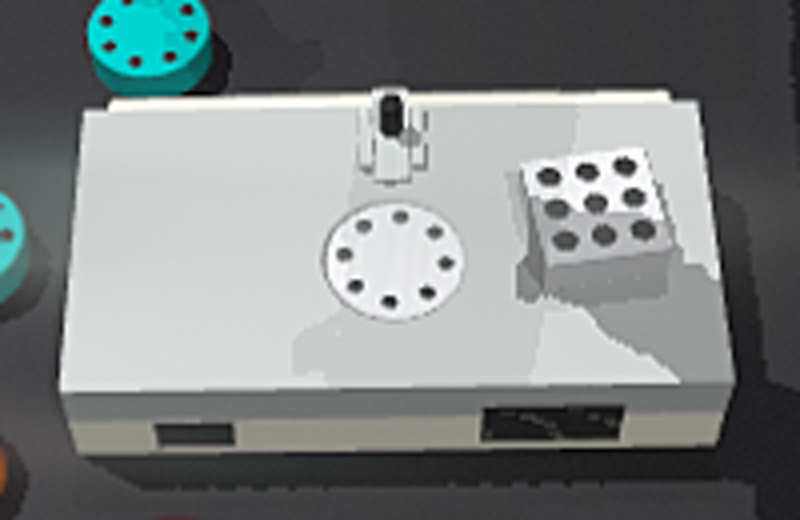

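The block sits flush and centred, the catch is out, and the square block shows at the same pixels as before. The press met the hard stop with the fingertips at z = 0.0849, which is deck height.

```bash
python3 - <<'E'
from h import *
st(); robot.job_done()
E
```

```text
25.71 [0.5    0.03   0.3597] [-0.59 -0.04  0.3 ] 0.0003
the job is handed in; nothing more can be done
```

The job is handed in at about 26 s of the 64 s allowed. The round block is pressed home in its well and the catch is out at its stop; no verdict was reported, so this rests on my own checks.

- **Catch:** I pushed the knob out with the shut fingers. The first push was cut short by its force guard. A second push met about 18 N with under 1 mm more movement, so it was already at the stop. The images put the knob 100.6 mm from the well's centre, against 101 mm expected.
- **Round block:** I slid it across the deck with both open fingers behind it, and it dropped into the mouth on the first pass. Pressing on its middle met the hard stop at about 19 N, with the fingertips at z = 0.0849 (deck height 0.085). The last pictures show it flush and centred.
- **Surroundings:** The square block shows at the same pixels in the scene and side crops before and after. I didn't re-measure the tip box, bottle or tube rack at the end, and nothing I did went near them. The arm was clear of everything at hand-in.

**Disagreements:** The scene and side cameras differed by about 6 mm in x, so I worked from the wrist camera, and its own well estimates spread about 3 mm. The catch moved only about 29 mm, and its first position suggests it started 4–5 mm out, not at 0.

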